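Key the slicing disc onto its pin and press it home

TASK

The slicing disc sits loosely on the vegetable cutter, turned away from its locating pin. With a fingertip, push the disc round by its rib until the notch in its rim stands over the pin, then press it down at its centre until it is fully home and level with the pin in the notch. Do not lift the disc off, leave all the other things where they stand, and finish clear of it.

Things in the scene. Friction and masses are not known exactly. Their poses are not given: they have to be found in the camera images.
- cutter: White box-shaped vegetable cutter base, fixed, 260 (its x) x 300 (its y) x 85 mm high. Origin: centre of its underside, at table level, straight below the upright axis the disc turns on. The flat deck on top is at z = 85 mm and has a 28 mm bore on that axis. The locating pin lies along the cutter's own +x. Four fixed pads 6 mm high on the deck are the disc's final seat.
- disc: Loose aluminium slicing disc, 160 mm diameter, 8 mm thick, 0.3-0.5 kg; a 26 mm stub shaft 45 mm long below it stands in the bore. Origin: on its axis at its underside, z up. Notch along its own +x, rib along -x, boss in the centre; thin grey slots are markings. It turns either way without limit. Its underside starts 16 mm over the deck, seated 6 mm; its top is then flush with the pin.
- lift (a joint): Four sliding posts 42 mm off the axis that hold the disc up, 2 mm clear of the pin: 0 = up, 0.010 m = disc seated. On them the disc turns lightly (about 1-2 N at the rib), stops at once when no longer pushed and does not drop by itself. They yield under a press of about 6 to 8 N and stay down. Pressed out of line, the disc catches on the pin after 2 mm and tilts.
- pin (a point): Top of the bare steel locating pin, 67 mm from the axis, 14 mm over the deck. The pin is a round bar 10 mm thick lying radially, 57 to 85 mm off the axis; the disc hides it until the notch is over it. Its outer end is held by a steel post 16 x 18 mm, 85 to 101 mm off the axis, 32 mm above the deck, always seen outside the disc's rim.
- notch (a point): Middle of the notch in the disc's rim, 67 mm from the disc's axis, level with its underside. The notch is 18 mm wide with parallel sides, open at the rim, cut in to 54 mm radius. It passes over the pin when in line within about 3 degrees.
- rib (a point): Middle of the rib's top edge, 50 mm from the disc's axis, 26 mm above its underside. The rib is a straight radial bar opposite the notch, 12 mm wide, 18 mm high above the disc's top face, from 28 to 72 mm radius: push on its side.
- boss (a point): Centre of the flat top of the disc's round boss, 34 mm above the disc's underside, where to press. The boss is 40 mm in diameter and stands 26 mm above the disc's top face.
- pusher: grey plastic feed pusher, 42 mm diameter, 90 mm tall, standing on the cutter's deck in a corner; origin under its centre; leave it alone
- bowl_a: green plastic bowl, 150 mm across, 55 mm high; origin under its centre; leave it alone
- bowl_b: green plastic bowl like bowl_a; leave it alone
- tub: white open tub, 90 mm across, 55 mm high, near the cutter's far side; leave it alone
- jar: amber glass jar with a steel cap, 64 mm across, 85 mm high, near the cutter's far side; leave it alone
- spatula: spatula lying on the table; leave it alone
- spare_ring: spare aluminium ring, 110 mm across, 14 mm high, lying on the table; leave it alone
Not all that is in view belongs to the job. What is shaped like the disc but pink is not meant.

How it is judged:
By the outcome, as a careful person would: the job done as asked, in the order asked, and still so for the second after the job is handed in, with the robot touching nothing.
It also fails if it takes over 48 s, if anything falls off the work surface, if the arm or the gripper's body presses on something with over 40 N, if the wrist force passes 120 N, or if a joint passes its speed limit or range.

ROBOT

A 6-joint arm with a two-finger parallel gripper is mounted at the origin on the work surface. World frame = base frame: x ahead of the robot, y to its left, z up, the work surface at z = 0. Lengths are in m, angles in rad, forces in N, time in s.
With the tool pointing down it reaches from about 0.425 to 0.95 m from the base axis. Payload 3.5 kg.
Tool frame: the origin (TCP) lies at the very end of the fingers, on their centre line; the grasp point (between the pads) lies 19 mm behind it; z points along the fingers, y is the direction in which the jaws open and shut (so a half turn about z gives the same grasp; the last joint's range is limited). The gripper opens to 85 mm and grips with 20 to 120 N. Pads are 22 mm wide; open, the fingers measure 114 mm over their backs; the gripper's body (76 mm by 85 mm) begins 54 mm behind the grasp point. The pads swing forward as they close: fully open they stand 13 mm farther back than shut.
Start: joints at [-1.374, 0.286, 1.577, -0, 1.279, -0.15], TCP at [0.229, -0.635, 0.206] pointing down, gripper open.
Joint ranges: [-2.77, 2.77], [-0.9, 2.22], [0.21, 2.48], [-1.53, 4.67], [0.24, 2.81], [-2.84, 2.84]. Speed limits (rad/s): [2.79, 2.79, 3.14, 3.14, 3.14, 3.14].

INTERFACE

Orientations are given as a unit quaternion [x, y, z, w].
In Python, from plant import get_state, vision, ctrl, cut_out gives the robot as it stands.
- The arm moves only by the tool jog_arm, never from a script. Its argument "commands" is text: rows parted by semicolons, each of 6 numbers parted by spaces: the shift along the world's x, y, z in m, then the turn, a rotation vector about the world's x, y, z in rad. A call has 1 to 20 rows; each row is the pose to reach, as a shift and turn from the pose commanded when the call began; what a row does not reach only later rows make up. A row lasts 1/8 s, in which the tool goes at most 62.5 mm and 10.7 degrees, less where a joint would pass 70% of its speed; a pose out of reach is approached as far as the arm can. A call with a gripper value outside its range is refused whole. "gripper" is the opening in per cent of the stroke, from 0 (shut) to 100 (fully open), set as the call begins (left out, the last holds). The fingers move at their own pace and stop on an object; "grip_force" is the grip in N (left out, the last holds). Time passes only in rows, so rows that repeat a pose let the fingers close. It gives the time, the measured TCP pose, the force and the opening at its end, in the units of the state.
- get_state(): the state, without advancing time (a new reading comes with each control period).
- vision.read_camera(name): name is "side" or "top" or "wrist"; returns a dict with "frame" (420x560x3 uint8, red, green, blue), "z_map" (420x560 float32, m along the optical axis (not along the pixel's ray), 0 where there is no reading), "fx", "fy", "cx", "cy" (pixels), "R" (3x3) and "t" (3): a world point X has camera coordinates R X + t. Camera axes: x right, y down, z forward; pixel columns grow to the right and rows downward; lengths in m; the calibration is good to about 2 mm. The wrist camera is an equidistant fisheye: a pixel r from the principal point sees the ray r / f radians off the axis. A picture is of the moment at which its call begins.
- ctrl.sign_off(): hands the job in, once; it reports no verdict.
Trained networks look in the newest picture that a camera, given by its name, has taken for a name from the list of things; names that differ only in an ending like _2 or _b are one class to them, and where a whole thing is asked for, a point or a joint stands for the part that bears it (a point fixed in the world has none). Each returns a list of dicts, best first, with "conf" (0 to 1); they miss things now and then, are a little off and sometimes report something else, mostly with a low value. They report only what shows in the picture. A call takes as long as a camera call. They do not tell look-alikes from the thing itself.
- cut_out(camera, query): "pixels" (420x560 bool, what is visible of it) and "box" ([centre column, centre row, width, height] in pixels, round what is visible of it).
The state is a dict: "time": time; "qpos": joint angles; "dq": joint speeds; "joint_efforts": joint torques, N m; "eef_pos": TCP position; "tcp_rot": TCP orientation; "contact_force": force on the tool from outside, world axes, zero at the start; "wrist_torque": the same for the moment, N m; "opening": opening from 0.0 (shut) to 1.0 (fully open).
Only numpy, scipy, OpenCV 4.12 (cv2) and the standard library are available. Lean on these libraries where they do the work, as an engineer would, in place of code of your own. Each camera call takes 0.05 s, during which the arm holds its last target.

## Working session

There is one attempt and no reset: what is moved stays moved. The work goes in short steps, Python scripts to look and compute and a tool call to move; the robot and the scene stay as the last step left them, time stands still between calls to the robot, and variables do not carry over. Pictures are saved under pics/ and viewed, and the job is handed in when it is done.

Besides the shell and the picture viewer there is one more tool, called after ">>>" by a JSON object that holds its "api" and its "payload". jog_arm: Moves the arm, as the interface text tells. Its arguments: {"type":"object","properties":{"commands":{"type":"string"},"gripper":{"type":"number"},"grip_force":{"type":"number"}},"required":["commands"]}

```bash
mkdir -p pics
cat > h.py <<'E'
import numpy as np, cv2
from plant import get_state, vision, ctrl, cut_out
def save(n,f): cv2.imwrite('pics/'+n+'.png',cv2.cvtColor(f,cv2.COLOR_RGB2BGR))
def back(c,u,v,z):
    p=np.stack([(u-c['cx'])/c['fx']*z,(v-c['cy'])/c['fy']*z,z],-1)
    return (p-c['t'])@c['R']
def cloud(c):
    v,u=np.mgrid[0:420,0:560]; return back(c,u.astype(float),v.astype(float),c['z_map'].astype(float))
def proj(c,X):
    p=c['R']@np.array(X)+c['t']; return c['cx']+c['fx']*p[0]/p[2], c['cy']+c['fy']*p[1]/p[2]
E
python3 - <<'E'
from h import *
for n in ['top','side']:
    c=vision.read_camera(n); save(n+'0',c['frame'])
    np.savez(n+'0.npz',**c)
    for q in ['disc','cutter','pin','notch','rib','boss','pusher']:
        for d in cut_out(n,q)[:3]:
            m=d['pixels']; X=cloud(c)[m&(c['z_map']>0)]
            print(n,q,round(d['conf'],2),np.round(d['box']), np.round(np.median(X,0),3) if len(X) else None)
print(get_state())
E
```

```text
top disc 0.87 [233. 239.  56.  56.] [0.476 0.182 0.052]
top disc 0.82 [338. 219.  56.  56.] [ 0.536 -0.103  0.108]
top disc 0.74 [377. 311.  57.  61.] [ 0.281 -0.23   0.052]
top cutter 0.82 [335. 218. 112. 103.] [ 0.521 -0.117  0.085]
top pin 0.94 [335. 220. 117. 104.] [ 0.521 -0.115  0.085]
top notch 0.95 [233. 241.  52.  54.] [0.474 0.181 0.052]
top notch 0.68 [337. 215.  58.  63.] [ 0.536 -0.106  0.108]
top notch 0.63 [378. 308.  58.  58.] [ 0.281 -0.228  0.052]
top rib 0.91 [337. 218.  59.  56.] [ 0.536 -0.105  0.108]
top rib 0.62 [377. 310.  58.  63.] [ 0.281 -0.228  0.052]
top rib 0.55 [233. 242.  56.  51.] [0.474 0.181 0.052]
top boss 0.91 [234. 239.  59.  59.] [0.474 0.182 0.052]
top boss 0.72 [377. 310.  59.  56.] [ 0.281 -0.229  0.052]
top boss 0.66 [336. 215.  56.  62.] [ 0.537 -0.105  0.108]
top pusher 0.58 [295. 179.  12.  22.] [0.633 0.002 0.16 ]
side disc 0.64 [270. 236.  48.  34.] [ 0.536 -0.118  0.111]
side disc 0.56 [250. 201.  39.  21.] [0.474 0.171 0.056]
side disc 0.56 [189. 275.  55.  39.] [ 0.279 -0.241  0.056]
side cutter 0.89 [268. 252.  84.  82.] [ 0.524 -0.
[... 665 characters left out ...]
'time': 0.8, 'qpos': array([-1.37398488e+00,  2.86294056e-01,  1.57665762e+00,  4.78378510e-06,
        1.27857673e+00, -1.49979350e-01]), 'dq': array([ 1.93366726e-03, -9.14667492e-04,  8.77696864e-04,  1.15125350e-04,
       -1.59081899e-05, -1.72188908e-03]), 'joint_efforts': array([-3.15957013e-04, -4.05916393e+01, -2.92921257e+01, -1.26724867e-04,
        3.49636466e-04, -3.59921671e-06]), 'eef_pos': array([ 0.22946441, -0.63481253,  0.20645181]), 'tcp_rot': array([9.85004764e-01, 1.72527140e-01, 3.04195275e-06, 3.20580441e-05]), 'contact_force': array([-0.42472413,  0.26226995,  0.3085031 ]), 'wrist_torque': array([ 0.00080549, -0.01859515, -0.00085862]), 'opening': 0.9973116477826355}
```

Run:
```python
import numpy as np,cv2
from h import save
t=np.load('top0.npz'); s=np.load('side0.npz')
a=cv2.resize(t['frame'][150:360,180:440],None,fx=3,fy=2.85,interpolation=cv2.INTER_CUBIC); save('tcrop',a)
a=cv2.resize(t['frame'][165:275,270:400],None,fx=5.4,fy=5.4,interpolation=cv2.INTER_CUBIC); save('tcrop2',a)
a=cv2.resize(s['frame'][190:310,210:340],None,fx=5,fy=5,interpolation=cv2.INTER_CUBIC); save('scrop',a)
```

```text
(no output)
```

View pics/top0.png

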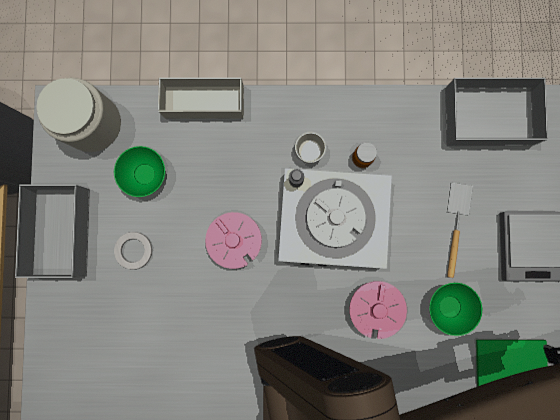

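View pics/tcrop2.png

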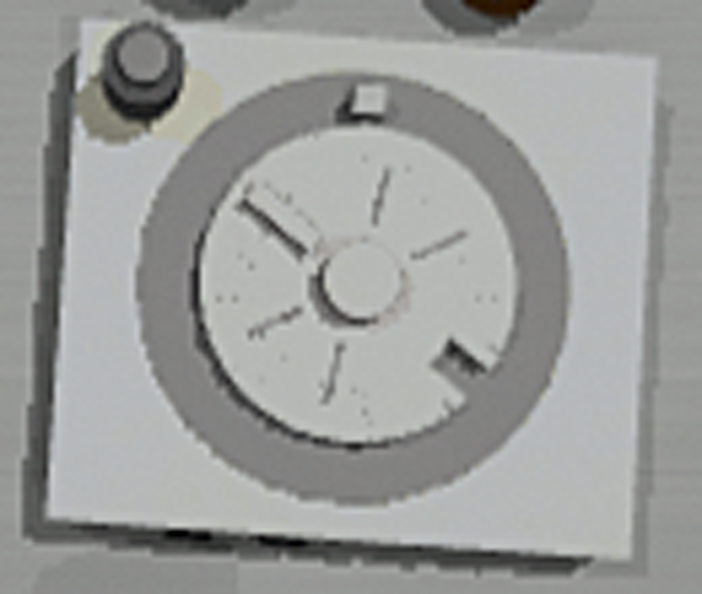

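View pics/side0.png

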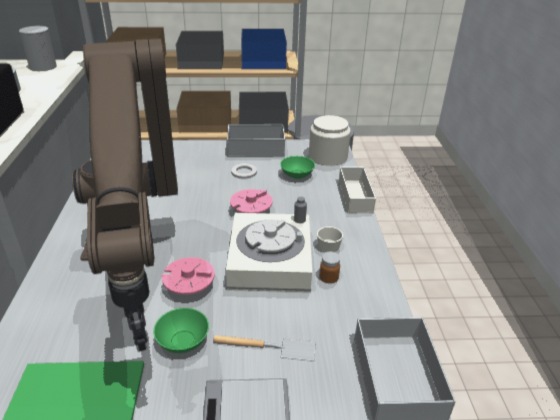

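View pics/scrop.png

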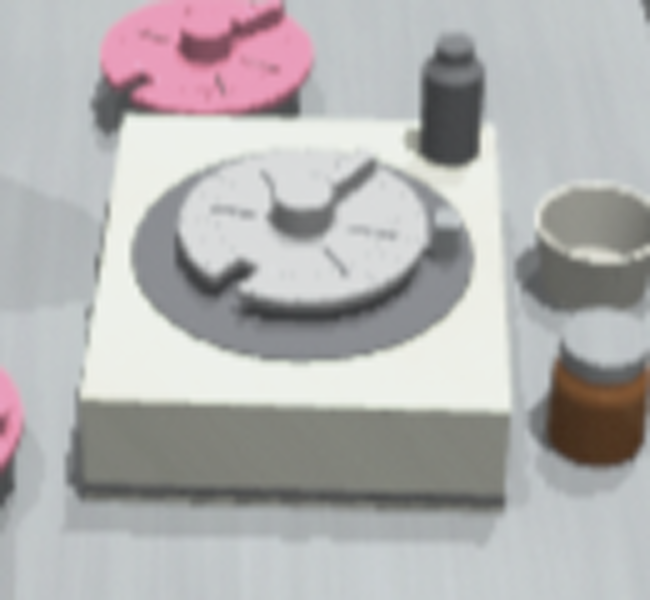

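Run:
```python
from h import *
c=dict(np.load('top0.npz')); X=cloud(c)
# deck rect
sel=(abs(X[...,2]-.085)<.006)&(abs(X[...,0]-.53)<.2)&(abs(X[...,1]+.11)<.2)
r=cv2.minAreaRect(X[sel][:,:2].astype(np.float32)); print('deck',r, np.median(X[sel][:,2]))
r0=np.hypot(X[...,0]-.53,X[...,1]+.11)
disc=(X[...,2]>.1)&(r0<.095)
print(np.histogram(X[disc][:,2],bins=np.arange(.098,.15,.003)))
b=X[disc&(X[...,2]>.129)]; print('boss',b[:,:2].mean(0),(b[:,:2].max(0)+b[:,:2].min(0))/2,np.median(b[:,2]),len(b))
ce=None
f=X[disc&(abs(X[...,2]-.108)<.004)&(r0<.09)]
(cx,cy),rad=cv2.minEnclosingCircle(f[:,:2].astype(np.float32));print('circ',cx,cy,rad)
for name,(u,v) in dict(post=(270+368/5.4,165+100/5.4)).items():
    u,v=int(u),int(v); print(X[v-2:v+3,u-3:u+4].round(3)[...,2]); P=X[v-2:v+3,u-3:u+4].reshape(-1,3); P=P[abs(P[:,2]-.117)<.006];print(name,P.mean(0))
    print('pang',np.degrees(np.arctan2(P.mean(0)[1]-cy,P.mean(0)[0]-cx)))
rr=X[disc&(abs(X[...,2]-.127)<.004)]; rr=rr[np.hypot(rr[:,0]-cx,rr[:,1]-cy)>.026]; print('rib',rr.mean(0),len(rr),np.degrees(np.arctan2(rr[:,1].mean()-cy,rr[:,0].mean()-cx)))
n=X[(X[...,2]<.1)&(np.hypot(X[...,0]-cx,X[...,1]-cy)<.075)]; print('notch',n.mean(0),len(n),np.degrees(np.arctan2(n[:,1].mean()-cy,n[:,0].mean()-cx)))
p=cut_out
for n in ['pusher','jar','tub']:
    pass
```

```text
deck ((0.5709533095359802, -0.10988406836986542), (0.3007547855377197, 0.33082136511802673), 86.14180755615234) 0.08489536649522528
(array([   6,  122,  666, 1049,  440,   74,   14,    6,   19,   42,   38,
         68,   53,   22,    3,    0,    0]), array([0.098, 0.101, 0.104, 0.107, 0.11 , 0.113, 0.116, 0.119, 0.122,
       0.125, 0.128, 0.131, 0.134, 0.137, 0.14 , 0.143, 0.146, 0.149]))
boss [ 0.53765291 -0.10437506] [ 0.55065934 -0.08979431] 0.13389372756531207 171
circ 0.5355746150016785 -0.10721716284751892 0.08031413704156876
[[0.116 0.12  0.121 0.12  0.12  0.114 0.116]
 [0.118 0.116 0.124 0.114 0.119 0.117 0.118]
 [0.118 0.114 0.114 0.116 0.122 0.12  0.114]
 [0.111 0.115 0.115 0.12  0.116 0.118 0.114]
 [0.113 0.115 0.122 0.116 0.116 0.115 0.112]]
post [ 0.62876021 -0.11336933  0.1166059 ]
pang -3.7772165207573436
rib [ 0.56777028 -0.06903549  0.12671272] 65 49.86164675804668
notch [ 0.4992975  -0.15526955  0.08730252] 48 -127.05095676973406
```

The disc wanted is the aluminium one on the cutter at top pixel (338,219). The pink look-alikes at (233,239) and (377,311) are ruled out. The crop shows its rib at the upper left, its notch at the lower right, and the post at (338,183). I'll push the rib counter-clockwise by about 124°, away from the post.

>>> {"api": "jog_arm", "payload": {"commands": "0.05 0.08 0.01 0 0 -0.15; 0.08 0.122 0.01 0 0 -0.3; 0.12 0.183 0.01 0 0 -0.45; 0.16 0.244 0.01 0 0 -0.6; 0.2 0.305 0.01 0 0 -0.75; 0.24 0.366 0.01 0 0 -0.9; 0.28 0.427 0.01 0 0 -1.028; 0.32 0.488 0.01 0 0 -1.028; 0.36 0.549 0.01 0 0 -1.028; 0.36 0.549 0.01 0 0 -1.028; 0.36 0.549 0.01 0 0 -1.028; 0.36 0.549 0.01 0 0 -1.028", "gripper": 0, "grip_force": 40}}

```text
time: 2.3
eef_pos: [0.5902, -0.0838, 0.2164]
tcp_rot: [0.943, -0.332, 0.0, -0.0]
contact_force: [0.2, 0.6, 0.7]
opening: -0.005
```

Run:
```python
from h import *
a=vision.read_camera('wrist'); save('w1',a['frame']); np.savez('w1.npz',**a)
b=vision.read_camera('side'); save('s1',cv2.resize(b['frame'][130:310,190:370],None,fx=3.2,fy=3.2,interpolation=cv2.INTER_CUBIC))
s=get_state(); print(s['eef_pos'],s['tcp_rot'],s['time'],a['fx'],a['cx'],a['cy'],a['R'],a['t'])
```

```text
[ 0.58919158 -0.08601004  0.21630808] [ 9.42647598e-01 -3.33789417e-01 -1.85675888e-04  3.11448884e-04] 2.4 325.19226210127806 276.539387448538 211.0039689600997 [[-6.26463117e-01 -7.79450769e-01  6.79401833e-04]
 [-7.46758267e-01  6.00436713e-01  2.86055667e-01]
 [-2.23374247e-01  1.78695976e-01 -9.58212760e-01]] [0.30439981 0.451389   0.53596581]
```

View pics/w1.png

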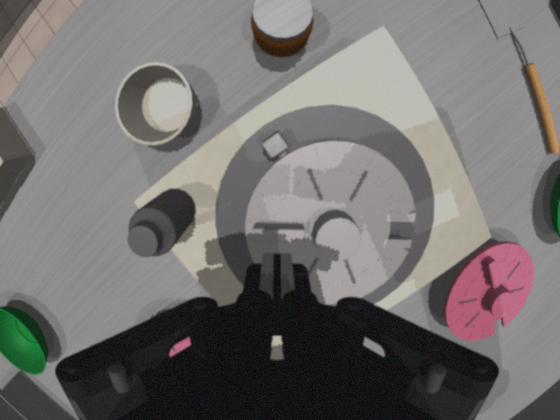

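View pics/s1.png

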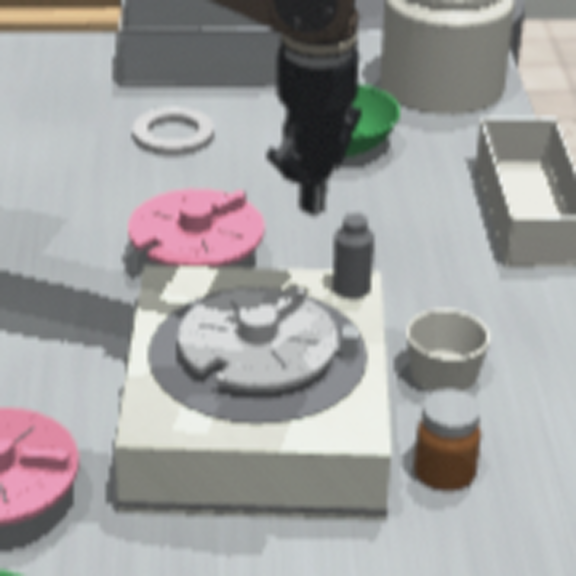

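```bash
cat >> h.py <<'E'
def wback(c,u,v,zw):
    d=np.array([u-c['cx'],v-c['cy']]); r=np.hypot(*d); th=r/c['fx']
    ray=np.array([*(d/r*np.sin(th)),np.cos(th)]); C=-c['R'].T@c['t']; w=c['R'].T@ray
    return C+w*(zw-C[2])/w[2]
def wproj(c,X):
    p=c['R']@np.array(X)+c['t']; s=np.hypot(p[0],p[1]); th=np.arctan2(s,p[2])
    return c['cx']+c['fx']*th*p[0]/s, c['cy']+c['fx']*th*p[1]/s
E
python3 - <<'E'
from h import *
c=dict(np.load('w1.npz'))
b=wback(c,337,225,.135)
for n,u,v,z in [('boss',337,225,.135),('post',275,146,.117),('rib',280,226,.12),('notch',402,230,.105)]:
    p=wback(c,u,v,z); d=p[:2]-np.array([.5357,-.1072]); print(n,p.round(4),np.hypot(*d).round(4),np.degrees(np.arctan2(d[1],d[0])).round(1))
C=np.array([.5357,-.1072])
img=c['frame'].copy()
def P(r,a,z): a=np.radians(a); return wproj(c,[C[0]+r*np.cos(a),C[1]+r*np.sin(a),z])
for a in range(0,360,3): cv2.circle(img,tuple(int(round(x)) for x in P(.08,a,.109)),0,(255,0,0),-1)
for a in range(0,360,6): cv2.circle(img,tuple(int(round(x)) for x in P(.02,a,.135)),0,(0,0,255),-1)
for r in (.028,.072):
  for s in (-.006,.006):
    th=np.degrees(np.arctan2(s,r)); cv2.circle(img,tuple(int(round(x)) for x in P(np.hypot(r,s),52+th,.127)),1,(0,255,0),-1)
for r in (.085,.101):
  for s in (-.009,.009):
    th=np.degrees(np.arctan2(s,r)); cv2.circle(img,tuple(int(round(x)) for x in P(np.hypot(r,s),-3.8+th,.117)),1,(255,0,255),-1)
for r in (.054,.08):
  for s in (-.009,.009):
    th=np.degrees(np.arctan2(s,r)); cv2.circle(img,tuple(int(round(x)) for x in P(np.hypot(r,s),232+th,.109)),1,(255,255,0),-1)
save('w1o',cv2.resize(img[90:320,190:460],None,fx=2.9,fy=2.6,interpolation=cv2.INTER_NEAREST))
E
```

```text
boss [ 0.549  -0.1142  0.135 ] 0.015 -27.9
post [ 0.6293 -0.1136  0.117 ] 0.0938 -3.9
rib [ 0.5735 -0.0741  0.12  ] 0.0502 41.1
notch [ 0.4919 -0.1596  0.105 ] 0.0683 -129.9
```

View pics/w1o.png

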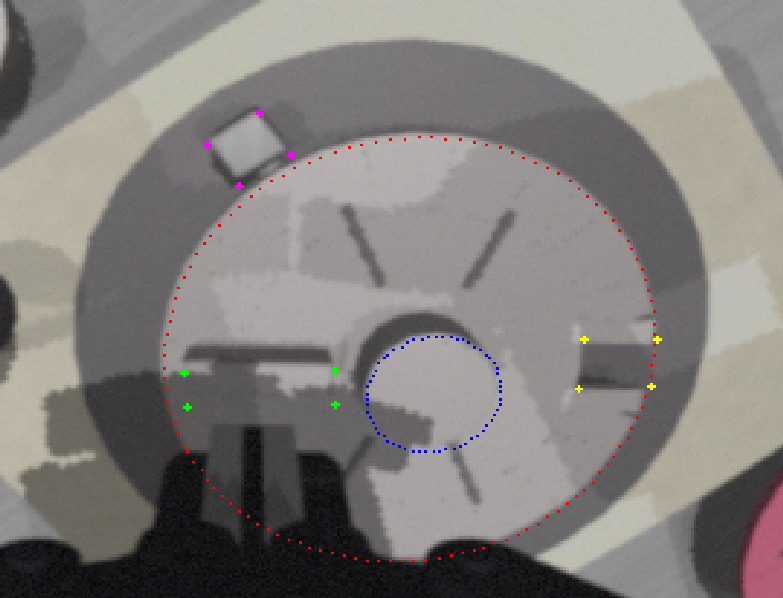

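Run:
```python
from h import *
c=dict(np.load('w1.npz'))
for z in (.216,.15,.117):
    p=wproj(c,[.589,-.086,z]); print(z,np.round(p),'crop',(p[0]-190)*2.9,(p[1]-90)*2.6)
```

```text
0.216 [281. 250.] crop 264.32975987234965 414.90340176077814
0.15 [280. 215.] crop 260.75819006439485 324.3267300585638
0.117 [280. 203.] crop 259.56229712757334 294.40031469397155
```

>>> {"api": "jog_arm", "payload": {"commands": "0 0 -0.04 0 0 0; 0 0 -0.07 0 0 0; 0 0 -0.09 0 0 0; 0 0 -0.099 0 0 0; 0 0 -0.099 0 0 0; 0 0 -0.099 0 0 0"}}

```text
time: 3.15
eef_pos: [0.5904, -0.0862, 0.1189]
tcp_rot: [0.943, -0.334, 0.001, -0.0]
contact_force: [-0.1, -1.0, 0.6]
opening: -0.0
```

Run:
```python
import numpy as np
C=np.array([.5357,-.1072]); p0=np.array([.5893,-.0861])
o=[]
for th in range(52,165,7):
    a=np.radians(th); r=np.array([np.cos(a),np.sin(a)]); t=np.array([-r[1],r[0]])
    d=C+.05*r-.017*t-p0; o.append(f"{d[0]:.3f} {d[1]:.3f} -0.001 0 0 {np.radians(th-51):.2f}")
print('; '.join(o))
```

```text
-0.009 0.008 -0.001 0 0 0.02; -0.013 0.013 -0.001 0 0 0.14; -0.018 0.018 -0.001 0 0 0.26; -0.023 0.022 -0.001 0 0 0.38; -0.028 0.025 -0.001 0 0 0.51; -0.034 0.028 -0.001 0 0 0.63; -0.040 0.030 -0.001 0 0 0.75; -0.046 0.031 -0.001 0 0 0.87; -0.053 0.032 -0.001 0 0 0.99; -0.059 0.031 -0.001 0 0 1.12; -0.066 0.030 -0.001 0 0 1.24; -0.072 0.028 -0.001 0 0 1.36; -0.078 0.026 -0.001 0 0 1.48; -0.083 0.023 -0.001 0 0 1.61; -0.088 0.019 -0.001 0 0 1.73; -0.093 0.014 -0.001 0 0 1.85; -0.097 0.009 -0.001 0 0 1.97
```

>>> {"api": "jog_arm", "payload": {"commands": "-0.009 0.008 -0.001 0 0 0.02; -0.013 0.013 -0.001 0 0 0.14; -0.018 0.018 -0.001 0 0 0.26; -0.023 0.022 -0.001 0 0 0.38; -0.028 0.025 -0.001 0 0 0.51; -0.034 0.028 -0.001 0 0 0.63; -0.040 0.030 -0.001 0 0 0.75"}}

```text
time: 4.03
eef_pos: [0.549, -0.0551, 0.117]
tcp_rot: [0.999, 0.037, 0.0, 0.0]
contact_force: [-0.7, -0.4, 0.1]
opening: -0.001
```

Run:
```python
from h import *
a=vision.read_camera('wrist'); save('w2',a['frame']); 
s=get_state(); print(s['eef_pos'],s['tcp_rot'],s['time'],s['contact_force'])
```

```text
[ 0.54834984 -0.05478313  0.1168604 ] [ 9.99264023e-01  3.83587994e-02 -7.75461002e-05 -9.01821793e-05] 4.075 [-0.48509237  1.23137498 -1.29563297]
```

View pics/w2.png

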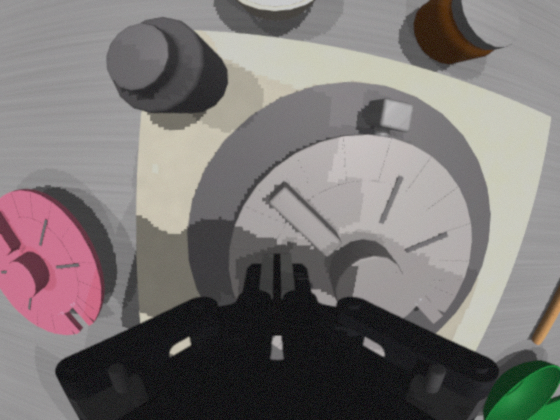

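```bash
cat >> h.py <<'E'
def overlay(c,ribdeg,pos=None,C=(.5357,-.1072),dz=0,pr=None):
    pr=pr or wproj; img=c['frame'].copy()
    def P(r,s,a,z):
        a=np.radians(a); return tuple(int(round(x)) for x in pr(c,[C[0]+r*np.cos(a)-s*np.sin(a),C[1]+r*np.sin(a)+s*np.cos(a),z]))
    for a in range(0,360,3): cv2.circle(img,P(.08,0,a,.109+dz),0,(255,0,0),-1)
    for a in range(0,360,6): cv2.circle(img,P(.02,0,a,.135+dz),0,(0,0,255),-1)
    for rs,off,w,z,col in [((.028,.072),ribdeg,.006,.127+dz,(0,255,0)),((.085,.101),-3.8,.009,.117,(255,0,255)),((.054,.08),ribdeg+180,.009,.109+dz,(255,255,0))]:
        for r in rs:
            for s in (-w,w): cv2.circle(img,P(r,s,off,z),1,col,-1)
    if pos is not None: cv2.circle(img,tuple(int(round(x)) for x in pr(c,pos)),2,(255,128,0),-1)
    return img
E
python3 - <<'E'
from h import *
a=vision.read_camera('wrist'); p=get_state()['eef_pos']
img=overlay(a,52,p)
save('w2o',cv2.resize(img[80:320,180:500],None,fx=2.4,fy=2.4,interpolation=cv2.INTER_NEAREST))
b=vision.read_camera('side'); save('s2',cv2.resize(b['frame'][130:310,190:370],None,fx=3.2,fy=3.2,interpolation=cv2.INTER_CUBIC))
E
```

```text
(no output)
```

View pics/w2o.png

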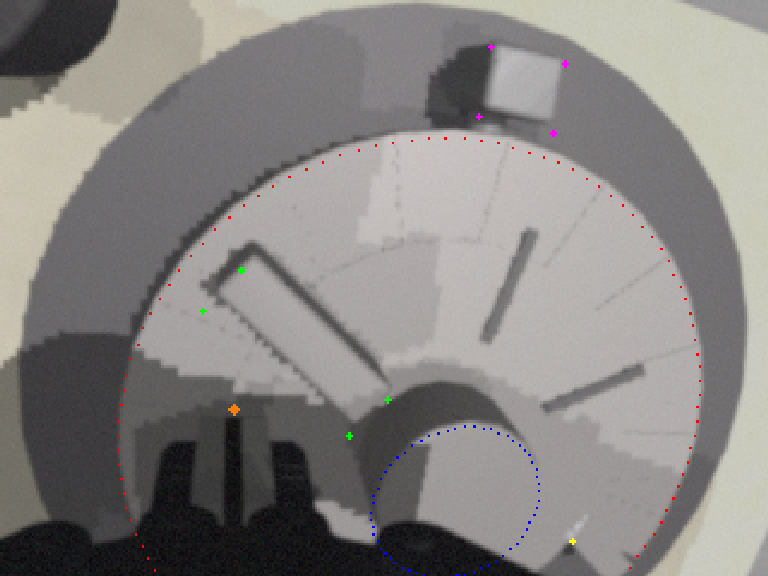

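View pics/s2.png

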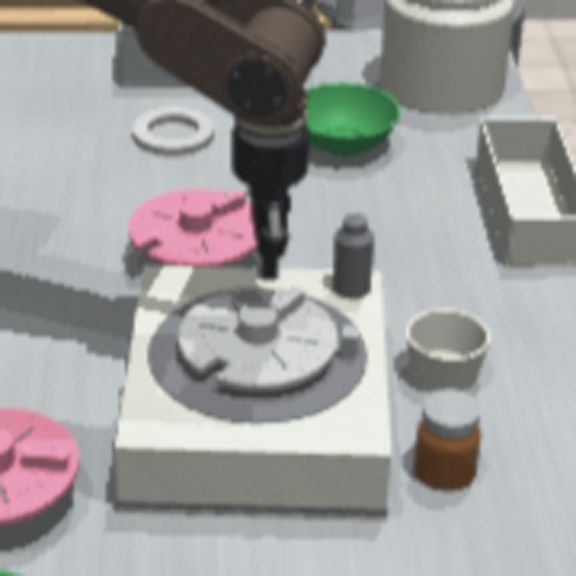

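Run:
```python
from h import *
b=vision.read_camera('side'); p=get_state()['eef_pos']; print(p, proj(b,p), proj(b,p+[0,0,.03]))
X=cloud(b); q=X[b['z_map']>0]
# gripper points near TCP
m=(abs(X[...,0]-p[0])<.03)&(abs(X[...,1]-p[1])<.04)&(X[...,2]>.11)&(X[...,2]<.25)&(b['z_map']>0)
dark=b['frame'].max(-1)<70
v,u=np.where(m&dark); P=X[m&dark]; i=np.argsort(P[:,2])[:12]
print(np.c_[u[i],v[i]].tolist()); print(P[i].round(3)); 
img=b['frame'].copy(); cv2.circle(img,tuple(int(round(x)) for x in proj(b,p)),1,(255,0,0),-1)
img=overlay(dict(b,frame=img),49,None,pr=proj)
save('s3',cv2.resize(img[180:290,220:330],None,fx=5.4,fy=5.4,interpolation=cv2.INTER_NEAREST))
```

```text
[ 0.54946228 -0.05546454  0.11690673] (np.float64(273.9724623096896), np.float64(223.1731169649557)) (np.float64(274.1060378240623), np.float64(215.7611567311523))
[[273, 216], [275, 216], [272, 216], [272, 215], [274, 216], [273, 215], [274, 215], [274, 214], [275, 215], [275, 214], [273, 214], [275, 213]]
[[ 0.545 -0.064  0.152]
 [ 0.552 -0.065  0.153]
 [ 0.542 -0.066  0.154]
 [ 0.542 -0.062  0.154]
 [ 0.548 -0.069  0.155]
 [ 0.545 -0.065  0.157]
 [ 0.548 -0.067  0.158]
 [ 0.549 -0.064  0.16 ]
 [ 0.551 -0.071  0.161]
 [ 0.552 -0.066  0.162]
 [ 0.545 -0.066  0.162]
 [ 0.552 -0.064  0.164]]
```

View pics/s3.png

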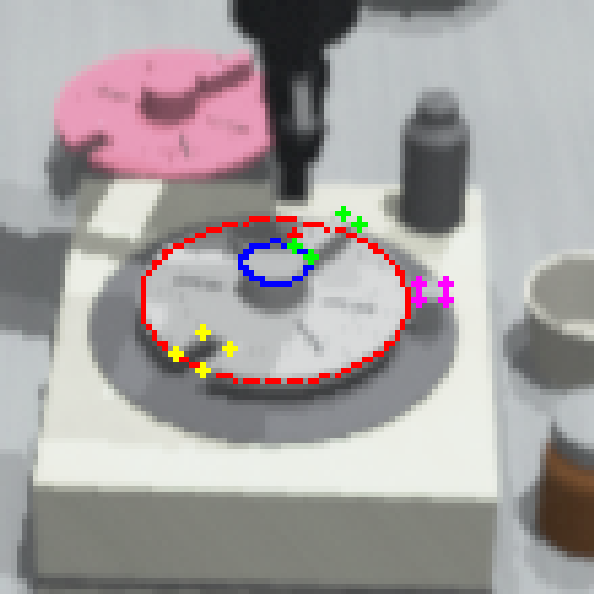

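Run:
```python
from h import *
b=vision.read_camera('side'); X=cloud(b)
for v in range(206,230): print(v,X[v,274].round(3),b['frame'][v,270:280,0].tolist())
w=vision.read_camera('wrist'); C=-w['R'].T@w['t']; print('wristcam',C, get_state()['eef_pos'])
```

```text
206 [ 0.546 -0.106  0.22 ] [104, 42, 28, 26, 31, 40, 39, 35, 32, 76]
207 [ 0.546 -0.101  0.213] [94, 47, 29, 27, 28, 32, 32, 27, 36, 92]
208 [ 0.547 -0.084  0.197] [98, 54, 28, 28, 28, 27, 27, 24, 52, 124]
209 [ 0.547 -0.083  0.193] [101, 59, 31, 28, 26, 27, 33, 49, 86, 160]
210 [ 0.549 -0.059  0.172] [104, 70, 38, 30, 27, 30, 50, 105, 148, 182]
211 [ 0.548 -0.065  0.173] [105, 80, 43, 29, 30, 30, 62, 134, 180, 189]
212 [ 0.548 -0.07   0.172] [105, 85, 46, 30, 28, 32, 66, 140, 185, 191]
213 [ 0.549 -0.063  0.163] [104, 84, 45, 30, 28, 33, 72, 143, 192, 200]
214 [ 0.549 -0.061  0.157] [103, 81, 47, 30, 26, 36, 76, 155, 214, 219]
215 [ 0.549 -0.063  0.156] [105, 82, 46, 31, 29, 34, 80, 168, 223, 229]
216 [ 0.549 -0.061  0.15 ] [116, 91, 59, 55, 55, 59, 98, 185, 225, 230]
217 [ 0.549 -0.059  0.145] [132, 135, 117, 130, 133, 134, 152, 213, 228, 230]
218 [0.553 0.006 0.094] [144, 191, 195, 203, 207, 208, 212, 226, 230, 230]
219 [0.553 0.009 0.088] [135, 177, 199, 209, 218, 219, 220, 222, 227, 228]
220 [ 0.551 -0.026  0.109] [109, 122, 145, 158, 172, 179, 202, 203, 207, 212]
221 [ 0.551 -0.034  0.111] [90, 109, 116, 118, 123, 138, 190, 192, 191, 193]
222 [ 0.551 -0.033  0.105] [87, 99, 111, 114, 121, 163, 193, 185, 201, 201]
223 [ 0.55  -0.049  0.113] [86, 89, 101, 110, 129, 186, 198, 187, 201, 202]
224 [ 0.549 -0.062  0.119] [96, 95, 96, 107, 145, 185, 198, 201, 200, 194]
225 [ 0.548 -0.092  0.136] [110, 108, 108, 112, 142, 172, 187, 196, 178, 159]
226 [ 0.547 -0.101  0.139] [157, 157, 157, 157, 161, 173, 163, 163, 137, 118]
227 [ 0.547 -0.1    0.134] [186, 187, 186, 187, 187, 185, 150, 123, 110, 110]
228 [ 0.547 -0.111  0.138] [189, 190, 190, 190, 189, 186, 149, 117, 112, 128]
229 [ 0.546 -0.119  0.14 ] [189, 190, 191, 190, 189, 181, 137, 117, 129, 157]
wristcam [ 0.62270446 -0.05069057  0.28476223] [ 0.54965818 -0.05571218  0.1167621 ]
```

Run:
```python
from h import *
w=vision.read_camera('wrist'); p=get_state()['eef_pos']
img=w['frame'].copy()
for k,dz in enumerate((0,.01,.02,.03,.04)):
    q=wproj(w,p+[0,0,dz]); print(dz,np.round(q,1)); cv2.circle(img,tuple(int(round(x)) for x in q),1,(255,60*k,0),-1)
save('w3',cv2.resize(img[220:320,210:340],None,fx=6,fy=6,interpolation=cv2.INTER_NEAREST))
v,u=280,262
def wp(u,v):
    d=np.array([u-w['cx'],v-w['cy']]); r=np.hypot(*d); th=r/w['fx']; z=w['z_map'][v,u]
    pc=np.array([*(d/r*np.tan(th)*z),z]); return (pc-w['t'])@w['R']
for u in (262,270,277,285,292): print(u,[wp(u,v).round(3).tolist()+[v] for v in (244,248,252,256,260,266,272)])
```

```text
0 [276.2 250.5]
0.01 [276.2 257.9]
0.02 [276.2 266.2]
0.03 [276.2 275.5]
0.04 [276.2 285.8]
262 [[0.55, -0.047, 0.109, 244], [0.547, -0.048, 0.108, 248], [0.545, -0.048, 0.109, 252], [0.561, -0.048, 0.149, 256], [0.561, -0.049, 0.154, 260], [0.561, -0.049, 0.16, 266], [0.56, -0.049, 0.164, 272]]
270 [[0.55, -0.052, 0.109, 244], [0.547, -0.052, 0.109, 248], [0.545, -0.052, 0.108, 252], [0.561, -0.052, 0.149, 256], [0.561, -0.052, 0.153, 260], [0.561, -0.052, 0.16, 266], [0.561, -0.052, 0.165, 272]]
277 [[0.55, -0.056, 0.108, 244], [0.548, -0.056, 0.11, 248], [0.546, -0.056, 0.11, 252], [0.561, -0.055, 0.15, 256], [0.561, -0.055, 0.154, 260], [0.562, -0.055, 0.161, 266], [0.561, -0.055, 0.165, 272]]
285 [[0.551, -0.061, 0.109, 244], [0.549, -0.061, 0.11, 248], [0.546, -0.061, 0.11, 252], [0.561, -0.059, 0.149, 256], [0.561, -0.059, 0.153, 260], [0.562, -0.059, 0.161, 266], [0.561, -0.059, 0.165, 272]]
292 [[0.551, -0.065, 0.109, 244], [0.549, -0.065, 0.109, 248], [0.546, -0.065, 0.108, 252], [0.543, -0.066, 0.109, 256], [0.541, -0.066, 0.109, 260], [0.562, -0.062, 0.16, 266], [0.562, -0.061, 0.165, 272]]
```

View pics/w3.png

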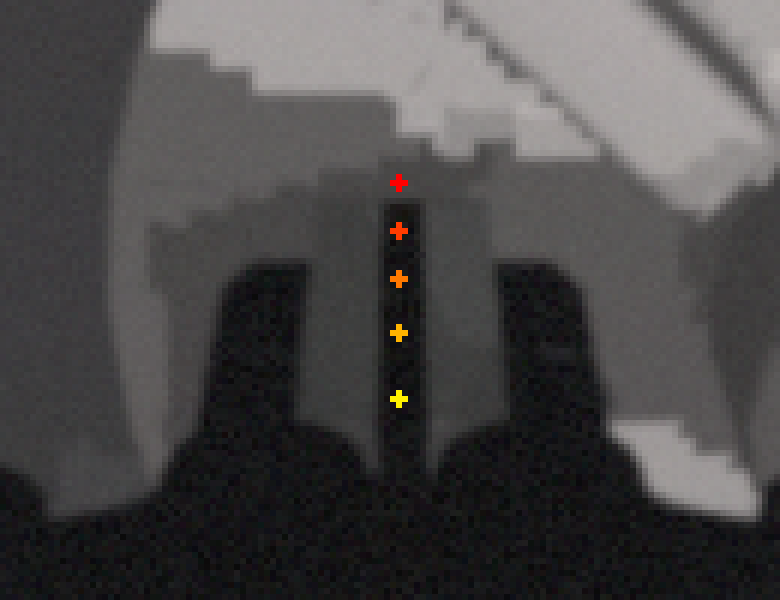

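The fingertips appear about 30 mm higher than the reported TCP: both cameras put the tips at z≈0.147 against 0.117 in the state. They passed over the rib without touching it, which agrees. I'll go back to the clockwise side and then go lower.

>>> {"api": "jog_arm", "payload": {"commands": "0.014 -0.008 0 0 0 -0.15; 0.02 -0.015 0 0 0 -0.3; 0.028 -0.02 0 0 0 -0.45; 0.036 -0.027 0 0 0 -0.6; 0.041 -0.031 0 0 0 -0.75; 0.041 -0.031 0 0 0 -0.75; 0.041 -0.031 -0.01 0 0 -0.75; 0.041 -0.031 -0.02 0 0 -0.75; 0.041 -0.031 -0.02 0 0 -0.75"}}

```text
time: 5.5
eef_pos: [0.5891, -0.0863, 0.0945]
tcp_rot: [0.943, -0.334, -0.002, 0.0]
contact_force: [-0.2, -0.8, 0.8]
opening: 0.003
```

```bash
cat >> h.py <<'E'
def wpt(w,u,v):
    d=np.array([u-w['cx'],v-w['cy']]); r=np.hypot(*d); th=r/w['fx']; z=w['z_map'][v,u]
    pc=np.array([*(d/r*np.tan(th)*z),z]); return (pc-w['t'])@w['R']
E
python3 - <<'E'
from h import *
w=vision.read_camera('wrist'); s=get_state(); p=s['eef_pos']; print(s['time'],p,s['contact_force'])
img=overlay(w,50,p); save('w4',cv2.resize(img[60:320,160:460],None,fx=2.3,fy=2.3,interpolation=cv2.INTER_NEAREST))
for v in range(240,272,3): print(v,wpt(w,268,v).round(3),wpt(w,286,v).round(3))
E
```

```text
5.55 [ 0.58970174 -0.08647474  0.09535148] [ 0.46490518  0.34324115 -0.45164433]
240 [ 0.601 -0.09   0.108] [ 0.596 -0.098  0.109]
243 [ 0.6   -0.089  0.108] [ 0.595 -0.097  0.109]
246 [ 0.598 -0.088  0.107] [ 0.593 -0.095  0.108]
249 [ 0.597 -0.087  0.107] [ 0.592 -0.094  0.108]
252 [ 0.597 -0.086  0.11 ] [ 0.59  -0.093  0.108]
255 [ 0.601 -0.09   0.126] [ 0.596 -0.097  0.126]
258 [ 0.601 -0.09   0.129] [ 0.596 -0.097  0.129]
261 [ 0.601 -0.091  0.133] [ 0.596 -0.097  0.133]
264 [ 0.601 -0.091  0.136] [ 0.595 -0.096  0.135]
267 [ 0.6   -0.09   0.138] [ 0.596 -0.097  0.139]
270 [ 0.601 -0.091  0.142] [ 0.596 -0.096  0.14 ]
```

View pics/w4.png

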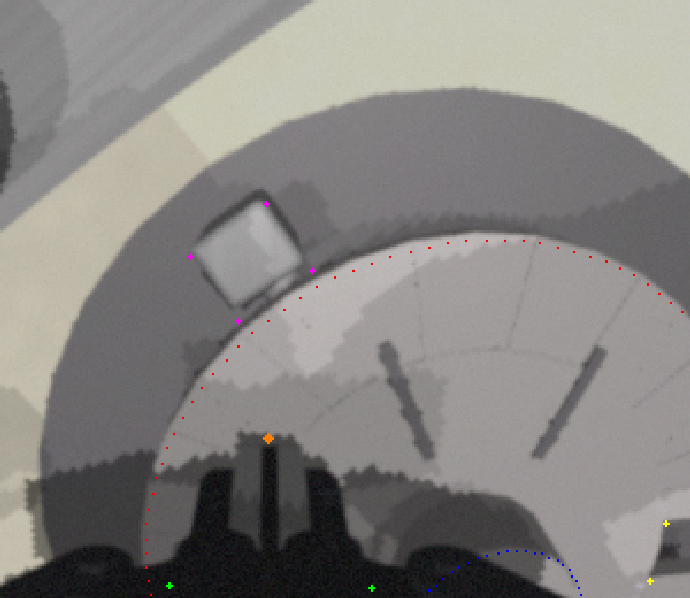

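>>> {"api": "jog_arm", "payload": {"commands": "0 0 -0.008 0 0 0; 0 0 -0.008 0 0 0; -0.010 0.009 -0.008 0 0 0.02; -0.014 0.014 -0.008 0 0 0.14; -0.019 0.019 -0.008 0 0 0.26; -0.024 0.023 -0.008 0 0 0.38; -0.029 0.026 -0.008 0 0 0.51; -0.035 0.029 -0.008 0 0 0.63; -0.041 0.031 -0.008 0 0 0.75"}}

```text
time: 6.68
eef_pos: [0.5495, -0.0554, 0.089]
tcp_rot: [0.999, 0.037, 0.001, 0.0]
contact_force: [0.9, 0.2, -1.0]
opening: -0.001
```

Run:
```python
from h import *
w=vision.read_camera('wrist'); s=get_state(); p=s['eef_pos']; print(s['time'],p,s['contact_force'])
img=overlay(w,94,p); save('w5',cv2.resize(img[40:320,160:500],None,fx=2.1,fy=2.1,interpolation=cv2.INTER_NEAREST))
for v in range(240,272,3): print(v,wpt(w,268,v).round(3),wpt(w,286,v).round(3))
```

```text
6.725 [ 0.54862684 -0.05508821  0.08877249] [ 2.13469999 -0.38412282  0.18131957]
240 [ 0.563 -0.05   0.109] [ 0.564 -0.059  0.109]
243 [ 0.562 -0.05   0.109] [ 0.563 -0.059  0.109]
246 [ 0.56  -0.051  0.109] [ 0.561 -0.059  0.109]
249 [ 0.559 -0.051  0.109] [ 0.559 -0.06   0.109]
252 [ 0.557 -0.051  0.109] [ 0.558 -0.06   0.11 ]
255 [ 0.561 -0.051  0.121] [ 0.562 -0.059  0.122]
258 [ 0.56  -0.051  0.123] [ 0.562 -0.059  0.125]
261 [ 0.56  -0.051  0.126] [ 0.562 -0.059  0.128]
264 [ 0.561 -0.051  0.13 ] [ 0.562 -0.059  0.131]
267 [ 0.561 -0.051  0.133] [ 0.561 -0.059  0.133]
270 [ 0.56  -0.051  0.135] [ 0.561 -0.059  0.136]
```

View pics/w5.png

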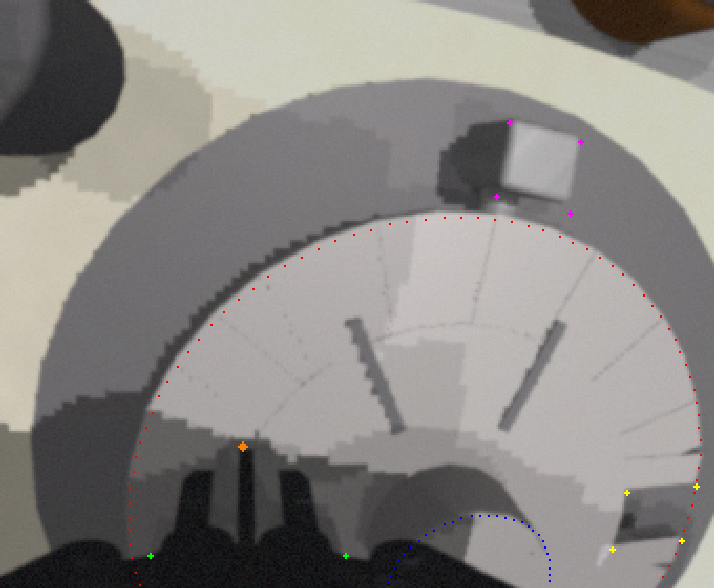

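>>> {"api": "jog_arm", "payload": {"commands": "-0.006 0.001 0 0 0 0.12; -0.013 0.002 0 0 0 0.24; -0.019 0.001 0 0 0 0.37; -0.026 0 0 0 0 0.49; -0.032 -0.002 0 0 0 0.61; -0.038 -0.004 0 0 0 0.73; -0.043 -0.007 0 0 0 0.86; -0.048 -0.011 0 0 0 0.98; -0.053 -0.016 0 0 0 1.10; -0.057 -0.021 0 0 0 1.22; -0.057 -0.021 0 0 0 1.22"}}

```text
time: 8.1
eef_pos: [0.4921, -0.0766, 0.0887]
tcp_rot: [0.8, 0.6, 0.0, 0.0]
contact_force: [0.6, 0.8, 0.4]
opening: 0.002
```

Run:
```python
from h import *
w=vision.read_camera('wrist'); s=get_state(); p=s['eef_pos']; print(s['time'],p,s['tcp_rot'],s['contact_force'])
img=overlay(w,164,p); save('w6',cv2.resize(img[40:320,220:560],None,fx=2.1,fy=2.1,interpolation=cv2.INTER_NEAREST))
t=vision.read_camera('top'); img=overlay(t,164,None,pr=proj); save('t6',cv2.resize(img[165:275,270:400],None,fx=5.4,fy=5.4,interpolation=cv2.INTER_NEAREST))
```

```text
8.15 [ 0.49220057 -0.07655016  0.08858494] [8.00307028e-01 5.99590410e-01 2.74631260e-05 1.85943919e-05] [ 0.66314216 -0.08608212 -0.27808569]
```

View pics/w6.png

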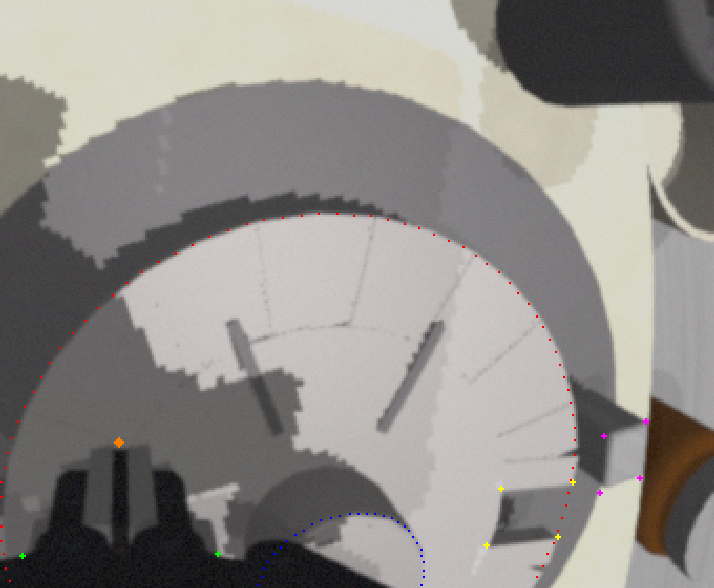

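View pics/t6.png

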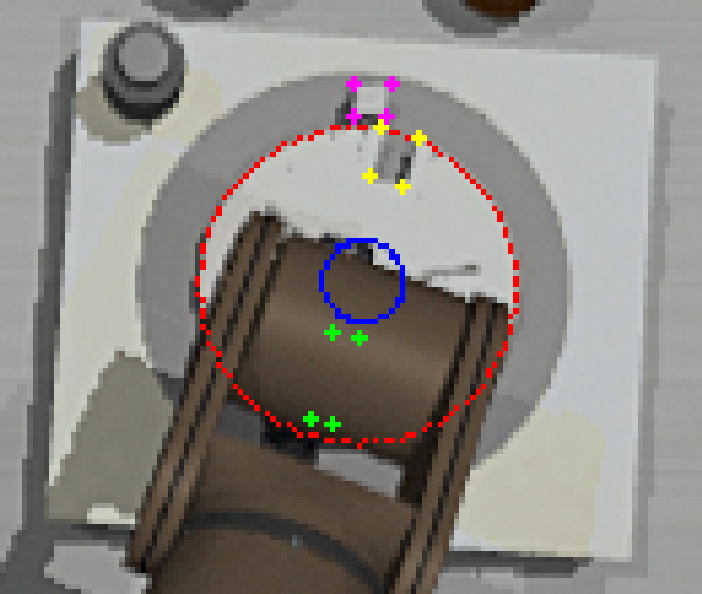

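>>> {"api": "jog_arm", "payload": {"commands": "-0.003 -0.005 0 0 0 0.105; -0.005 -0.009 0 0 0 0.19; -0.005 -0.009 0 0 0 0.19"}}

```text
time: 8.57
eef_pos: [0.4874, -0.0857, 0.0884]
tcp_rot: [0.74, 0.673, -0.0, -0.0]
contact_force: [0.4, 0.5, -0.3]
opening: 0.0
```

Run:
```python
from h import *
w=vision.read_camera('wrist'); np.savez('w7.npz',**w); s=get_state(); p=s['eef_pos']; print(s['time'],p,s['tcp_rot'],s['contact_force'])
img=overlay(w,175,p); save('w7',cv2.resize(img[170:320,380:560],None,fx=4,fy=4,interpolation=cv2.INTER_NEAREST))
t=vision.read_camera('top'); np.savez('t7.npz',**t); save('t7',cv2.resize(t['frame'][165:225,300:380],None,fx=9,fy=9,interpolation=cv2.INTER_CUBIC))
```

```text
8.625 [ 0.48740738 -0.08565872  0.08838373] [ 7.39688537e-01  6.72949370e-01 -1.10354610e-04 -5.29281674e-05] [ 0.14429877 -0.34069076  0.47778723]
```

View pics/w7.png

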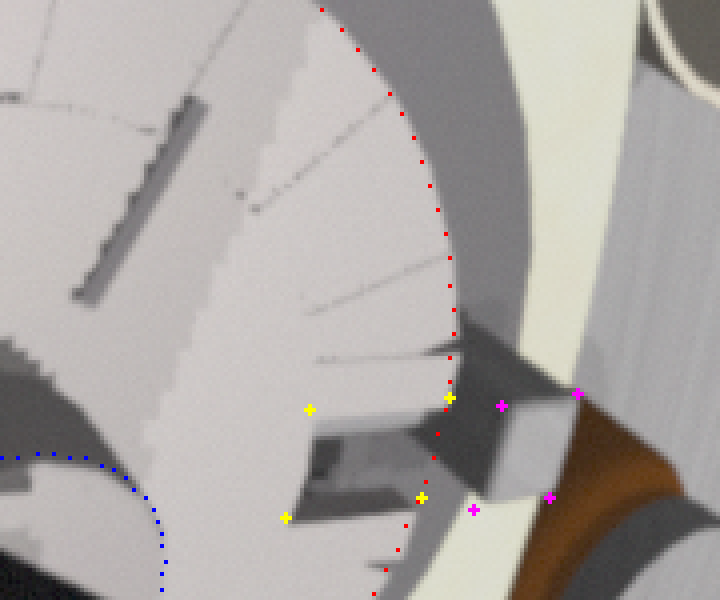

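View pics/t7.png

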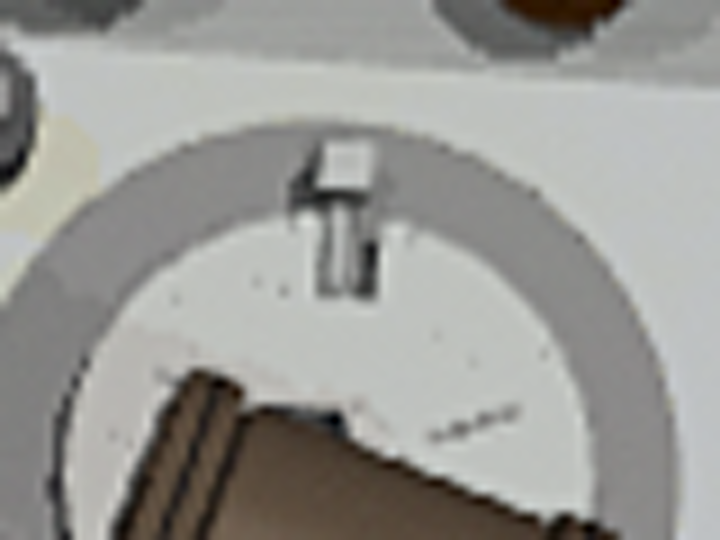

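```bash
cat >> h.py <<'E'
def fine(c,pr,box,f,degs,pin=-3.8,C=(.5357,-.1072),top=.109,ztop=.109):
    u0,v0,u1,v1=box; img=cv2.resize(c['frame'][v0:v1,u0:u1],None,fx=f,fy=f,interpolation=cv2.INTER_CUBIC)
    def P(r,s,a,z):
        a=np.radians(a); x=pr(c,[C[0]+r*np.cos(a)-s*np.sin(a),C[1]+r*np.sin(a)+s*np.cos(a),z]); return (int(round((x[0]-u0+.5)*f)),int(round((x[1]-v0+.5)*f)))
    for s in (-.005,.005): cv2.line(img,P(.057,s,pin,.094),P(.085,s,pin,.094),(0,255,255),1)
    for s in (-.009,.009): cv2.line(img,P(.085,s,pin,.117),P(.101,s,pin,.117),(255,0,255),1)
    for d,col in zip(degs,[(255,0,0),(0,200,0)]):
        for s in (-.009,.009): cv2.line(img,P(.054,s,d+180,ztop),P(.0795,s,d+180,ztop),col,1)
        cv2.line(img,P(.054,-.009,d+180,ztop),P(.054,.009,d+180,ztop),col,1)
    return img
E
python3 - <<'E'
from h import *
t=dict(np.load('t7.npz')); w=dict(np.load('w7.npz'))
print(-t['R'].T@t['t'])
save('t7f',fine(t,proj,(320,175,355,210),16,[174.5]))
save('w7f',fine(w,wproj,(440,240,540,310),8,[174.5]))
E
```

```text
[0.44721064 0.01751547 1.36361114]
```

View pics/t7f.png

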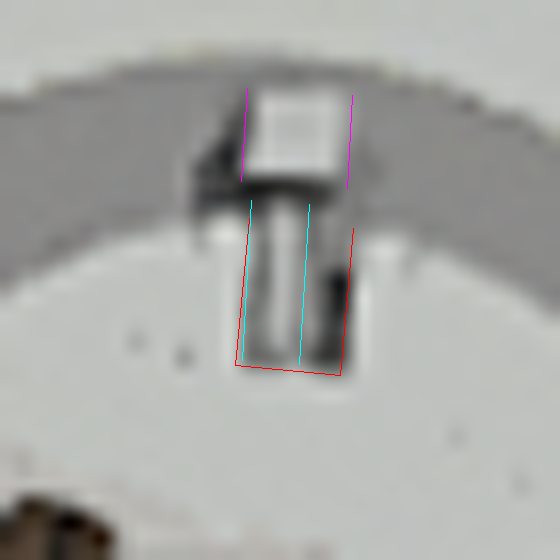

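View pics/w7f.png

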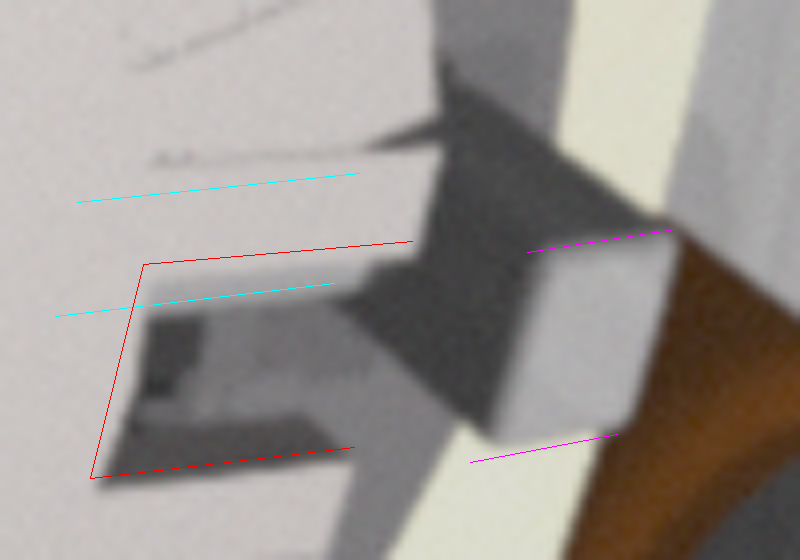

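>>> {"api": "jog_arm", "payload": {"commands": "0 -0.001 0 0 0 0.017; 0 -0.001 0 0 0 0.017; 0 0.004 0 0 0 0.017; 0 0.004 0.03 0 0 0; 0 0.004 0.08 0 0 0; 0.01 0 0.08 0 0 -0.15; 0.02 -0.004 0.08 0 0 -0.3; 0.03 -0.008 0.08 0 0 -0.45; 0.04 -0.012 0.08 0 0 -0.6; 0.048 -0.016 0.08 0 0 -0.75; 0.048 -0.021 0.08 0 0 -0.9; 0.048 -0.0215 0.08 0 0 -1.05; 0.048 -0.0215 0.08 0 0 -1.2; 0.048 -0.0215 0.08 0 0 -1.35; 0.048 -0.0215 0.08 0 0 -1.5; 0.048 -0.0215 0.08 0 0 -1.55; 0.048 -0.0215 0.08 0 0 -1.55; 0.048 -0.0215 0.08 0 0 -1.55"}}

```text
time: 10.92
eef_pos: [0.5355, -0.1073, 0.1684]
tcp_rot: [0.999, -0.035, 0.0, 0.0]
contact_force: [-0.0, 0.0, 0.1]
opening: -0.003
```

Run:
```python
from h import *
w=vision.read_camera('wrist'); np.savez('w8.npz',**w); s=get_state(); p=s['eef_pos']; print(s['time'],p,s['tcp_rot'],s['contact_force'],-w['R'].T@w['t'])
save('w8',w['frame']); save('w8f',fine(w,wproj,(220,80,330,190),6,[176.2]))
t=vision.read_camera('top'); np.savez('t8.npz',**t); save('t8f',fine(t,proj,(310,165,360,215),12,[176.2]))
```

```text
10.975 [ 0.53545121 -0.10725286  0.16838356] [ 9.99377471e-01 -3.52798120e-02 -2.81126057e-06  7.60389367e-05] [ 0.09286859  0.29085799 -0.65884258] [ 0.60869334 -0.11239304  0.3362238 ]
```

View pics/w8.png

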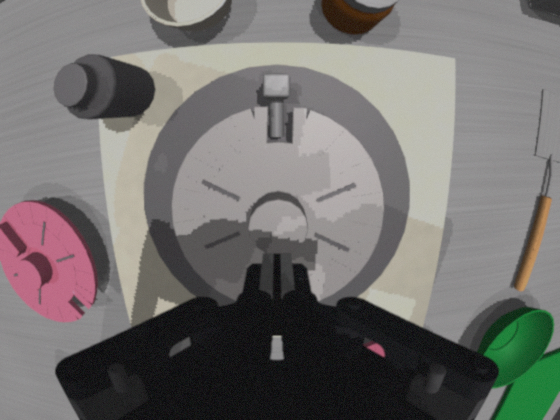

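View pics/w8f.png

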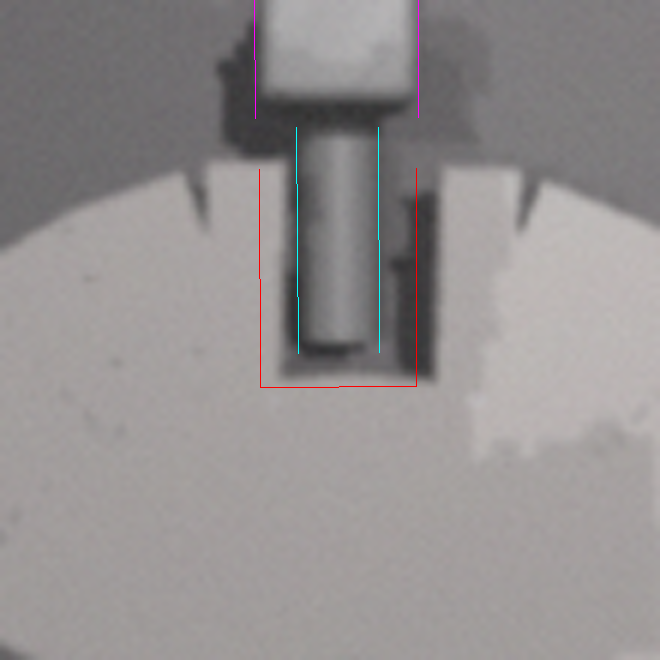

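View pics/t8f.png

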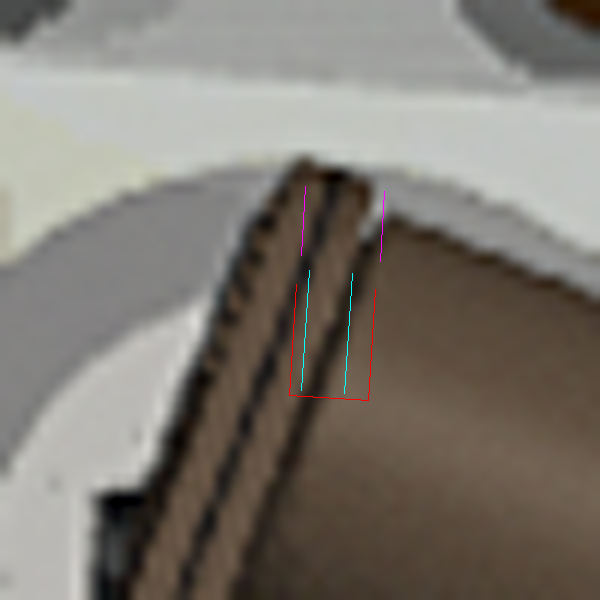

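>>> {"api": "jog_arm", "payload": {"commands": "-0.01 0.007 0 0 0 0.15; -0.02 0.014 0 0 0 0.3; -0.03 0.02 0 0 0 0.45; -0.04 0.026 0 0 0 0.6; -0.049 0.026 0 0 0 0.75; -0.049 0.026 0 0 0 0.9; -0.049 0.026 0 0 0 1.05; -0.049 0.026 0 0 0 1.2; -0.049 0.026 0 0 0 1.35; -0.049 0.026 -0.03 0 0 1.5; -0.049 0.026 -0.06 0 0 1.6; -0.049 0.026 -0.08 0 0 1.6; -0.049 0.026 -0.08 0 0 1.6; -0.049 0.022 -0.08 0 0 1.6; -0.049 0.02 -0.08 0 0 1.6; -0.049 0.019 -0.08 0 0 1.6; -0.049 0.019 -0.08 0 0 1.6"}}

```text
time: 13.15
eef_pos: [0.487, -0.0885, 0.0891]
tcp_rot: [0.722, 0.692, 0.0, 0.001]
contact_force: [1.5, 1.0, 0.7]
opening: 0.001
```

>>> {"api": "jog_arm", "payload": {"commands": "0 0.006 0 0 0 0; 0 0.007 0.03 0 0 0; 0 0.007 0.08 0 0 0; 0.01 0 0.08 0 0 -0.15; 0.02 -0.004 0.08 0 0 -0.3; 0.03 -0.008 0.08 0 0 -0.45; 0.04 -0.012 0.08 0 0 -0.6; 0.049 -0.016 0.08 0 0 -0.75; 0.049 -0.019 0.08 0 0 -0.9; 0.049 -0.019 0.08 0 0 -1.05; 0.049 -0.019 0.08 0 0 -1.2; 0.049 -0.019 0.08 0 0 -1.35; 0.049 -0.019 0.08 0 0 -1.5; 0.049 -0.019 0.08 0 0 -1.6; 0.049 -0.019 0.08 0 0 -1.6; 0.049 -0.019 0.08 0 0 -1.6"}}

```text
time: 15.15
eef_pos: [0.5354, -0.1072, 0.1683]
tcp_rot: [0.999, -0.035, -0.0, 0.0]
contact_force: [-0.3, 0.6, -0.4]
opening: -0.001
```

Run:
```python
from h import *
w=vision.read_camera('wrist'); np.savez('w9.npz',**w); s=get_state(); p=s['eef_pos']; print(s['time'],p,s['tcp_rot'],s['contact_force'],-w['R'].T@w['t'])
save('w9f',fine(w,wproj,(220,80,330,190),6,[176.2]))
```

```text
15.2 [ 0.53538747 -0.10719298  0.16835761] [ 9.99388616e-01 -3.49626746e-02 -6.36324117e-05  4.09178420e-05] [ 0.47542781 -0.27302369 -0.98196847] [ 0.60864289 -0.11223791  0.3361311 ]
```

View pics/w9f.png

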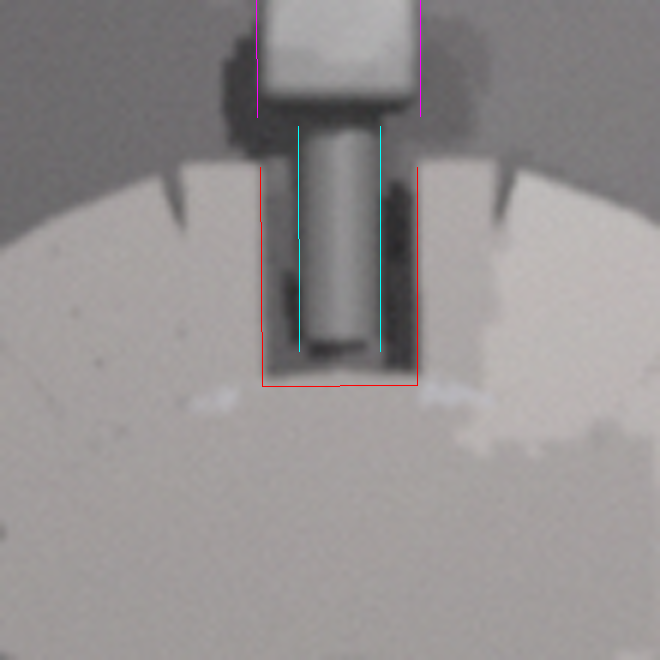

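>>> {"api": "jog_arm", "payload": {"commands": "0 0 -0.03 0 0 0; 0 0 -0.05 0 0 0; 0 0 -0.058 0 0 0; 0 0 -0.06 0 0 0; 0 0 -0.062 0 0 0; 0 0 -0.062 0 0 0"}}

```text
time: 15.95
eef_pos: [0.536, -0.1075, 0.1079]
tcp_rot: [0.999, -0.035, 0.001, 0.0]
contact_force: [-2.3, 1.4, 4.7]
opening: 0.004
```

>>> {"api": "jog_arm", "payload": {"commands": "0 0 -0.001 0 0 0; 0 0 -0.002 0 0 0; 0 0 -0.003 0 0 0; 0 0 -0.003 0 0 0"}}

```text
time: 16.45
eef_pos: [0.536, -0.1075, 0.1051]
tcp_rot: [0.999, -0.035, 0.001, 0.0]
contact_force: [-2.6, 1.5, 5.4]
opening: 0.001
```

>>> {"api": "jog_arm", "payload": {"commands": "0 0 -0.001 0 0 0; 0 0 -0.002 0 0 0; 0 0 -0.003 0 0 0; 0 0 -0.003 0 0 0"}}

```text
time: 16.95
eef_pos: [0.536, -0.1075, 0.1021]
tcp_rot: [0.999, -0.035, 0.001, 0.0]
contact_force: [-3.1, 0.5, 5.5]
opening: -0.001
```

Run:
```python
from h import *
w=vision.read_camera('wrist'); s=get_state(); p=s['eef_pos']; print(s['time'],p,s['contact_force'],s['wrist_torque'])
save('w10',cv2.resize(w['frame'][0:300,150:420],None,fx=2,fy=2))
b=vision.read_camera('side'); save('s10',cv2.resize(b['frame'][190:290,220:330],None,fx=5.4,fy=5.4,interpolation=cv2.INTER_CUBIC))
```

```text
17.0 [ 0.53601774 -0.10746984  0.10207864] [-2.54182777  1.17835638  6.20409187] [ 0.22377726  0.52504987 -0.05846209]
```

View pics/w10.png

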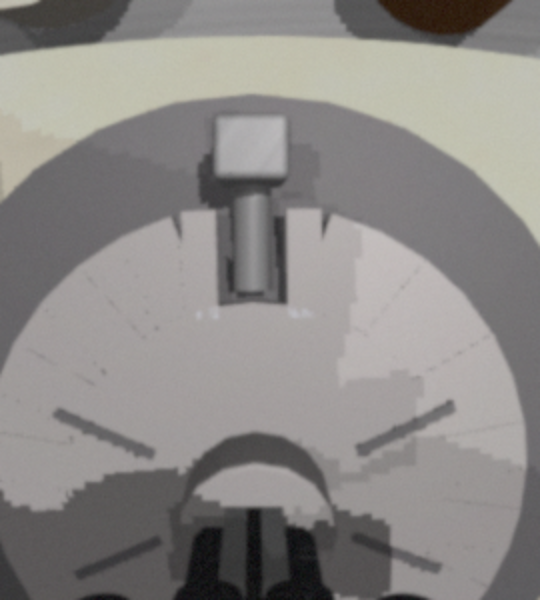

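View pics/s10.png

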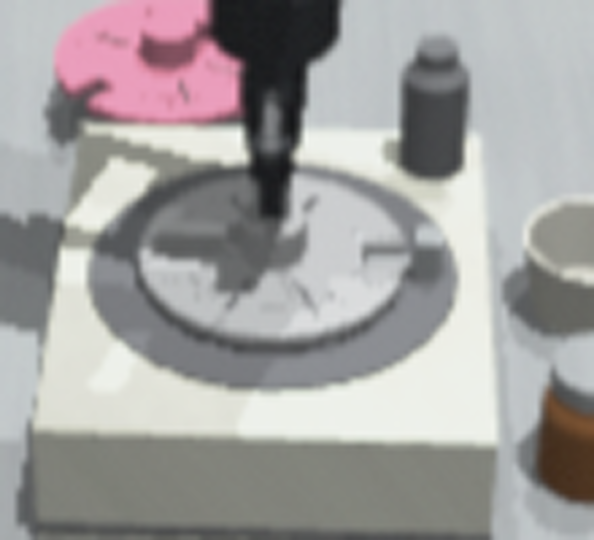

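>>> {"api": "jog_arm", "payload": {"commands": "0 0 -0.001 0 0 0; 0 0 -0.002 0 0 0; 0 0 -0.003 0 0 0; 0 0 -0.003 0 0 0"}}

```text
time: 17.55
eef_pos: [0.536, -0.1075, 0.1001]
tcp_rot: [0.999, -0.035, 0.0, 0.0]
contact_force: [-5.5, 1.9, 10.3]
opening: -0.002
```

>>> {"api": "jog_arm", "payload": {"commands": "0 0 -0.001 0 0 0; 0 0 -0.002 0 0 0; 0 0 -0.002 0 0 0"}}

```text
time: 17.92
eef_pos: [0.536, -0.1075, 0.1001]
tcp_rot: [0.999, -0.035, -0.0, 0.0]
contact_force: [-9.1, 4.4, 17.9]
opening: 0.003
```

Run:
```python
from h import *
w=vision.read_camera('wrist'); s=get_state(); p=s['eef_pos']; print(s['time'],p,s['contact_force'])
print('post z',np.median([wpt(w,u,v)[2] for u in range(268,284) for v in range(62,80)]))
for n,(us,vs) in dict(left=((190,215),(150,170)),right=((345,370),(150,170)),front=((255,300),(165,190)),pin=((272,279),(110,140))).items():
    P=np.array([wpt(w,u,v) for u in range(*us) for v in range(*vs)]); print(n,np.median(P,0).round(4))
save('w11',cv2.resize(w['frame'][0:300,150:420],None,fx=2,fy=2))
# plane fit on disc top ring
```

```text
17.975 [ 0.53604474 -0.10748143  0.10005541] [-8.98116038  2.63404781 18.52186262]
post z 0.11731438168620861
left [ 0.5902 -0.0718  0.0989]
right [ 0.5845 -0.154   0.099 ]
front [ 0.5776 -0.1109  0.0994]
pin [ 0.6052 -0.1117  0.0992]
```

View pics/w11.png

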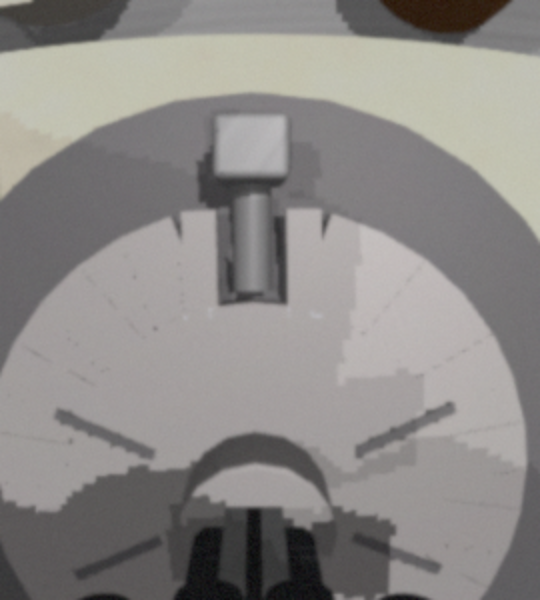

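>>> {"api": "jog_arm", "payload": {"commands": "0 0 0.003 0 0 0; 0 0 0.006 0 0 0; 0 0 0.02 0 0 0; 0 0 0.06 0 0 0; 0 0 0.11 0 0 0; -0.02 -0.05 0.14 0 0 0; -0.05 -0.1 0.14 0 0 0; -0.08 -0.15 0.14 0 0 0; -0.11 -0.2 0.14 0 0 0; -0.11 -0.25 0.14 0 0 0; -0.11 -0.25 0.14 0 0 0; -0.11 -0.25 0.14 0 0 0"}}

```text
time: 19.48
eef_pos: [0.4255, -0.357, 0.2355]
tcp_rot: [0.999, -0.036, -0.0, -0.0]
contact_force: [0.0, 0.1, -0.3]
opening: -0.002
```

Run:
```python
from h import *
s=get_state(); print(s['time'],s['eef_pos'],s['contact_force'])
t=vision.read_camera('top'); save('t12',t['frame']); X=cloud(t); C=np.array([.5357,-.1072])
d=X[...,:2]-C; r=np.hypot(d[...,0],d[...,1]); ang=np.degrees(np.arctan2(d[...,1],d[...,0]))
m=(r>.03)&(r<.076)&(abs(X[...,2]-.1)<.02)&(abs((ang+3.8+180)%360-180)>15)&(abs((ang-176.2+180)%360-180)>20)
P=X[m]; A=np.c_[P[:,:2]-C,np.ones(len(P))]; k=np.linalg.lstsq(A,P[:,2],rcond=None)[0]; print('plane tilt deg',np.degrees(k[:2]).round(2),'z',k[2].round(4),len(P))
save('t12f',fine(t,proj,(310,165,370,225),10,[176.2],ztop=.099))
b=vision.read_camera('side'); save('s12',b['frame'])
```

```text
19.475 [ 0.42546066 -0.35695922  0.23549083] [ 0.01444339  0.10521729 -0.3059504 ]
plane tilt deg [-0.06 -0.07] z 0.0981 1611
```

View pics/t12.png

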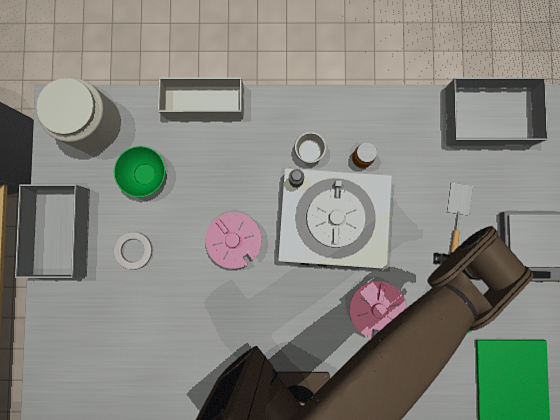

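View pics/t12f.png

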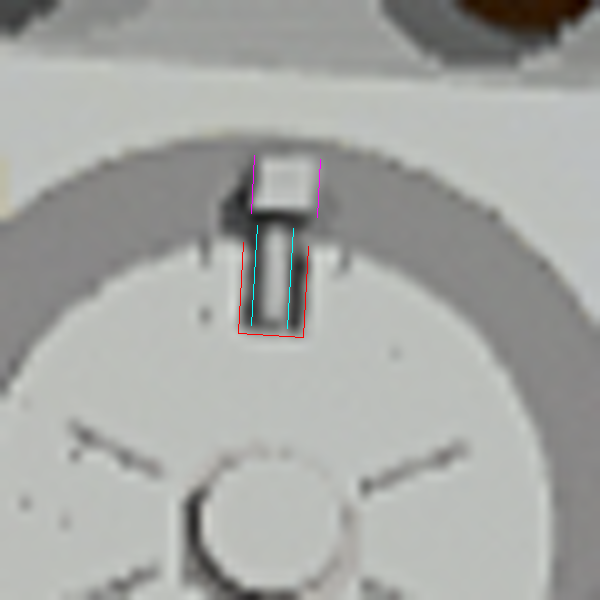

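View pics/s12.png

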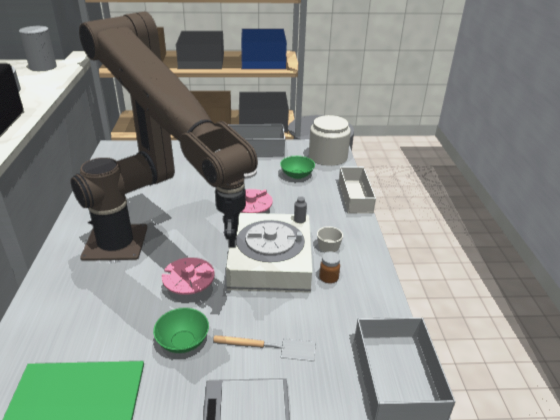

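Run:
```python
from h import *
print(ctrl.sign_off()); print(get_state()['time'])
```

```text
the job is handed in; nothing more can be done
None
the job is handed in; nothing more can be done
```

The disc is home on the cutter with the pin in its notch. I handed the job in at about 19.5 s of the 48 s allowed.

**What I did:** I pushed the rib round counter-clockwise by about 124° with the shut fingertips. The wrist camera then showed the notch about 2° short, so I gave it one small corrective push until the pin was centred. I pressed down on the boss and it yielded at about 5–6 N. It stopped hard about 10 mm lower; the last reading there was 18 N. Then I lifted straight up and moved clear.

**Last checks:**
- **Seating:** the disc's top was at z ≈ 0.099 m by the wrist camera (0.098 m by the top camera), level with the pin top at 0.099 m.
- **Level:** the tilt was under 0.1°.
- **Notch:** the pin sat centred in it, in both the wrist and top pictures.
- **Robot and surroundings:** the contact force was near zero, and the other things looked unmoved in the last pictures.

**What disagreed:** the real fingertips are about 30 mm higher than the reported TCP. Because of that, my first sweep passed over the rib without touching anything. I went by the cameras and the contact force from then on.

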